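# Join the wooden egg holder on its dowels and hold it pressed

## Task

The upper half of the wooden egg holder lies on its side on the grey felt mat among the cups; stand it upright and fit it onto the two dowels of the lower half on the silicone trivet until the halves meet flush with their sides in line. Then press it down firmly with the gripper so that the soft trivet gives by about half a centimetre, as one does while the glue takes, and finish while still holding it pressed like that; do not shift or knock over the cups, salt shaker or sugar jar beside it.

Things in the scene. Friction and masses are not known exactly. Their poses are not given: they have to be found in the camera images.
- upper_half: Plain birch block 56 (its x) x 46 (y) x 70 mm (z), about 0.13 kg. Origin: centre of its underside, which has two holes 13 mm wide, 22 deep, at x = +-16 mm, y = 0. z points to its top, which has one egg hollow 34 wide, 24 deep. Starts lying on the mat on a 56 x 70 side: z and x level, origin 27 mm above the table, top roughly to the robot's left. Grip across its 56 mm. Fits the dowels either way round.
- lower_face (a point): Centre of the lower half's flat top face, about 44 mm above the table; z up, x along the dowel line. Two dowels 10 mm thick, 18 tall, the upper 8 mm tapered to 4 mm, stand on it at x = +-16 mm, y = 0. The lower half is a birch block 56 (x) x 46 (y) x 22 mm on a foot 80 x 66 x 10 mm on the trivet; it can only sink, not shift or turn.
- lower_half (a joint): How far the lower half has been pressed down into the soft trivet, in m: 0 unloaded, growing downwards, springs back at 2.5 N per mm, stops at 0.008 (20 N). The parts' own weight gives about 0.001.
- mat: Thin grey felt place mat, fixed, 340 (x) x 300 (y) x 4 mm thick; origin at the centre of its underside on the table. The upper half, cups, salt shaker and sugar jar start on it. Mat and trivet may be on either side.
- trivet: Round grey silicone trivet, fixed, 156 mm wide, 14 mm thick, origin at the centre of its underside; the lower half stands in its middle.
- cup_near: White espresso cup, 56 mm wide, 50 mm tall, upright on the mat on the robot's side of the upper half. Origin: centre of underside. Leave it alone.
- cup_far: The same kind of cup on the far side of the upper half. Leave it alone.
- salt_shaker: Dark wooden salt shaker, 40 mm wide, 45 mm tall, upright on the mat beyond the upper half's top end. Origin: centre of underside. Leave it alone.
- sugar_jar: Small glass jar, 48 mm wide, 50 mm tall, upright on the mat beyond the upper half's underside end. Origin: centre of underside. Leave it alone.
Mind the look-alikes: they are no part of the job. Leave any pink or red look-alike of the trivet alone.

How it is judged:
On the way, in this order (a step that is already met when the one before it is completed fails the run):
1. the upper half is upright, hollow up (angle between upper_half's own z axis and vertical below 0.2 rad), for 0.2 s.
2. the upper half is seated on the dowels, flush and in line (horizontal distance between upper_half and lower_face below 0.004 m and z of upper_half in the frame of lower_face between -0.004 and 0.003 m and angle between the x axis of upper_half and the x axis of lower_face, either way round below 0.12 rad and angle between upper_half's own z axis and vertical below 0.08 rad), for 0.2 s.
At the end, for the whole second after the job is handed in: The upper half stands upright (within 0.08 rad) on the lower half, centred within 4 mm, in line within 0.12 rad (either way round), faces within 3 mm, still touched by the fingers (over 3 N) and at rest, with the lower half pressed at least 2.5 mm into the trivet, all through the last second (all of step 2 and value of joint lower_half above 0.0025 m and contact force between the fingers and upper_half above 3 N and linear speed of upper_half below 0.02 m/s); the arm keeps its last pose, push and grip.
It fails at once if cup_near is shifted by more than 30 mm or tipped (distance of cup_near from where it was at the start of the episode above 0.03 m or angle between cup_near's own z axis and vertical above 0.5 rad).
It fails at once if cup_far is shifted by more than 30 mm or tipped (distance of cup_far from where it was at the start of the episode above 0.03 m or angle between cup_far's own z axis and vertical above 0.5 rad).
It fails at once if salt_shaker is shifted by more than 30 mm or tipped (distance of salt_shaker from where it was at the start of the episode above 0.03 m or angle between salt_shaker's own z axis and vertical above 0.5 rad).
It fails at once if sugar_jar is shifted by more than 30 mm or tipped (distance of sugar_jar from where it was at the start of the episode above 0.03 m or angle between sugar_jar's own z axis and vertical above 0.5 rad).
It also fails if it takes over 58 s, if anything falls off the work surface, if the arm or the gripper's body presses on something with over 40 N, if the wrist force passes 120 N, or if a joint passes its speed limit or range.

## Robot

A 6-joint arm with a two-finger parallel gripper is mounted at the origin on the work surface. World frame = base frame: x ahead of the robot, y to its left, z up, the work surface at z = 0. Lengths are in m, angles in rad, forces in N, time in s.
With the tool pointing down it reaches from about 0.3 to 0.75 m from the base axis. Payload 8.5 kg.
Tool frame: the origin (TCP) lies at the very end of the fingers, on their centre line; the grasp point (between the pads) lies 19 mm behind it (pinch_z is the distance from the TCP to the grasp point, in m); z points along the fingers, x is the direction in which the jaws open and shut, and the axes are right-handed (so a half turn about z gives the same grasp; the last joint's range is limited). The gripper opens to 88 mm and grips with 3 to 60 N. Pads are 18 mm wide; open, the fingers measure 123 mm over their backs; the gripper's body (75 mm by 187 mm) begins 45 mm behind the grasp point.
Start: joints at [0.895, 0.381, 1.297, -0, 1.464, -0.215], TCP at [0.245, 0.493, 0.216] pointing down, gripper open.
Joint ranges: [-3.11, 3.11], [-0.89, 2.33], [0.22, 2.48], [-1.42, 4.56], [0.17, 2.85], [-2.88, 2.88]. Speed limits (rad/s): [2.39, 2.39, 3.14, 3.14, 3.14, 3.14].

## Interface

Orientations are given as a unit quaternion [x, y, z, w].
In Python, from plant import * gives the robot as it stands. The module is installed in compiled form; this text tells all that it offers. Calls block until the motion is done:
- movep(position, orientation): joint-space move of the TCP to a pose.
- servo_line(position, rot=None, rate=0.15, until_force=None): straight line of the TCP; rot=None keeps the orientation; rate is the mean speed in m/s. With until_force (N) it stops when the force on the tool has changed by that much, and returns True; else False.
- set_joints(angles): joint-space move.
- set_gripper(opening, newtons=None): opening from 0.0 (shut) to 1.0 (fully open); newtons is the grip in N (None keeps the last); returns when the fingers have stopped.
- hold(seconds).
- inverse_kinematics(position, orientation): joint angles nearest the present ones, or None.
- snapshot(name): name is "side" or "top" or "wrist"; returns a dict with "image" (384x512x3 uint8, red, green, blue), "z_map" (384x512 float32, m along the optical axis (not along the pixel's ray), 0 where there is no reading), "fov_y" (degrees; the focal length in pixels is half the picture's height over the tangent of half this angle, whatever the lens; pixels are square), "cx", "cy" (the principal point, pixels), "cam_to_world" (4x4, takes a point from camera to world coordinates). Camera axes: x right, y up, looking along -z (the intrinsics and any distortion apply to the point x, -y, -z); pixel columns grow to the right and rows downward; lengths in m; the calibration is good to about 2 mm. A picture is of the moment at which its call begins.
A pose or a line that the arm cannot do raises Unreachable and nothing moves.
- hand_in(): hands the job in, once; it reports no verdict.
Trained networks look in a picture, given as the dict that the camera call returned (one of the last four; its "shot" number tells which), for a name from the list of things; names that differ only in an ending like _2 or _b are one class to them, and where a whole thing is asked for, a point or a joint stands for the part that bears it (a point fixed in the world has none). Each returns a list of dicts, best first, with "conf" (0 to 1); they miss things now and then, are a little off and sometimes report something else, mostly with a low value. They report only what shows in the picture. A call takes as long as a camera call. They do not tell look-alikes from the thing itself.
- masks_of(picture, name): "region" (384x512 bool, what is visible of it) and "uv" ([column, row] in pixels, amid what is visible of it).
Readings, each from a call of its own:
- current_clock(): time.
- current_q(): joint angles.
- current_qd(): joint speeds.
- current_joint_torque(): joint torques, N m.
- current_tcp_pos(): TCP position.
- current_tool_rot(): TCP orientation.
- current_wrist_force(): force on the tool from outside, world axes, zero at the start.
- current_wrist_torque(): the same for the moment, N m.
- current_finger_gap(): opening from 0.0 (shut) to 1.0 (fully open).
Only numpy, scipy, OpenCV 4.12 (cv2) and the standard library are available. Lean on these libraries where they do the work, as an engineer would, in place of code of your own. Each camera call takes 0.05 s, during which the arm holds its last target.

## Working session

There is one attempt and no reset: what is moved stays moved. The work goes in short steps, each a Python script; the robot and the scene stay as the last script left them, time stands still between calls to the robot, and variables do not carry over. Pictures are saved under pics/ and viewed, and the job is handed in when it is done.

```bash
mkdir -p pics; cat > h.py <<'E'
from plant import *
import numpy as np, cv2
def save(p,n): cv2.imwrite('pics/'+n+'.png',cv2.cvtColor(p['image'],cv2.COLOR_RGB2BGR))
def cloud(p):
    H,W=p['z_map'].shape; f=H/2/np.tan(np.radians(p['fov_y'])/2)
    v,u=np.mgrid[0:H,0:W]; z=p['z_map']
    P=np.stack([(u-p['cx'])/f*z,-(v-p['cy'])/f*z,-z],-1)
    T=np.array(p['cam_to_world']); W_=P@T[:3,:3].T+T[:3,3]
    W_[z<=0]=np.nan
    return W_
E
python3 - <<'E'
from h import *
for n in ['top','side']:
    p=snapshot(n); save(p,n+'0'); print(n,{k:p[k] for k in p if k not in('image','z_map')})
    C=cloud(p); np.save(n+'C.npy',C)
    for t in ['upper_half','lower_face','trivet','mat','cup_near','salt_shaker','sugar_jar']:
        for d in masks_of(p,t)[:3]:
            r=d['region']; q=C[r]; print(t,round(d['conf'],2),np.round(d['uv']),r.sum(),np.round(np.nanmedian(q,0),3),np.round(np.nanpercentile(q,2,axis=0),3),np.round(np.nanpercentile(q,98,axis=0),3))
print(current_clock(),current_tool_rot())
E
```

```text
top {'fov_y': 51.07901968824664, 'cx': 254.84402899292493, 'cy': 185.25253854266433, 'cam_to_world': array([[-0.01403609,  0.98830262, -0.15185823,  0.38678312],
       [-0.99971121, -0.01683337, -0.01715037,  0.03600874],
       [-0.01950605,  0.15157365,  0.98825348,  1.18103492],
       [ 0.        ,  0.        ,  0.        ,  1.        ]]), 'shot': 1}
upper_half 0.59 [327. 203.] 563 [ 0.509 -0.156  0.049] [ 0.481 -0.198  0.002] [ 0.54  -0.12   0.054]
lower_face 0.91 [195. 121.] 580 [0.752 0.23  0.039] [0.718 0.2   0.017] [0.797 0.266 0.055]
lower_face 0.81 [208. 186.] 607 [0.553 0.194 0.039] [0.518 0.165 0.018] [0.594 0.228 0.054]
lower_face 0.59 [126. 221.] 647 [0.465 0.422 0.039] [0.429 0.395 0.015] [0.505 0.459 0.056]
trivet 0.75 [193. 123.] 1992 [0.751 0.232 0.015] [0.686 0.167 0.008] [0.826 0.302 0.047]
trivet 0.61 [206. 192.] 2182 [0.553 0.194 0.015] [0.486 0.126 0.008] [0.626 0.265 0.046]
mat 0.61 [329. 193.] 10240 [ 0.518 -0.159  0.004] [ 0.36  -0.304 -0.001] [ 0.686 -0.015  0.009]
mat 0.59 [369. 191.] 219 [ 0.546 -0.272  0.053] [ 0.527 -0.292  0.018] [ 0.566 -0.257  0.05
[... 1262 characters left out ...]
.016] [0.399 0.352 0.003] [0.539 0.482 0.048]
trivet 0.8 [302. 155.] 1046 [0.75  0.209 0.017] [0.691 0.158 0.009] [0.827 0.283 0.05 ]
mat 0.79 [257. 280.] 10806 [ 0.516 -0.204  0.005] [ 0.364 -0.309  0.002] [ 0.69  -0.021  0.008]
cup_near 0.71 [201. 258.] 507 [ 0.389 -0.15   0.038] [ 0.367 -0.188  0.009] [ 0.414 -0.136  0.056]
cup_near 0.26 [256. 276.] 11065 [ 0.516 -0.203  0.005] [ 0.362 -0.309  0.002] [ 0.689 -0.019  0.008]
salt_shaker 0.48 [238. 223.] 205 [ 0.489 -0.054  0.036] [ 0.473 -0.061  0.011] [ 0.506 -0.037  0.051]
sugar_jar 0.7 [279. 291.] 503 [ 0.549 -0.292  0.052] [ 0.53  -0.304  0.01 ] [ 0.571 -0.263  0.057]
0.8 [ 8.49903402e-01  5.26938524e-01 -8.60519186e-06 -5.19226680e-06]
```

View pics/top0.png

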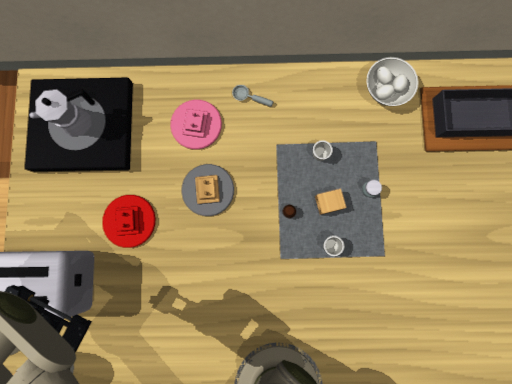

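View pics/side0.png

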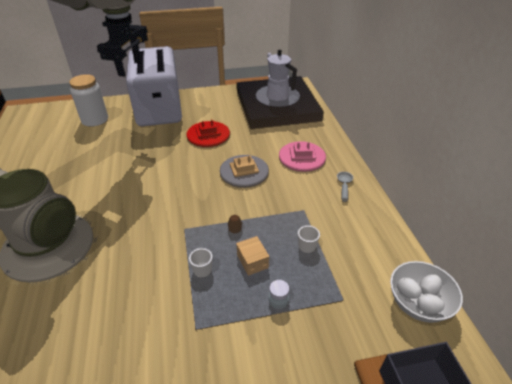

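The grey trivet is at px (208,190) in the top view and is the target. The pink one (196,124) and red one (129,221) are look-alikes. The block is at (331,201), with the salt shaker to its left and the jar to its right. Next I get the block and lower half poses and check tool tilts.

```bash
cat >> h.py <<'E'
from scipy.spatial.transform import Rotation as R
def rect(C,c,zr,r=0.07):
    m=(np.hypot(C[...,0]-c[0],C[...,1]-c[1])<r)&(C[...,2]>zr[0])&(C[...,2]<zr[1])
    q=C[m][:,:2]
    (x,y),(w,h),a=cv2.minAreaRect((q*1000).astype(np.float32))
    return round(x/1000,4),round(y/1000,4),round(w,1),round(h,1),round(a,1),m.sum(),np.round(np.median(C[m][:,2]),4)
def tool(az,tilt):
    # jaw axis horizontal at angle az; tool z = down tilted so it leans; tilt>0: z has component -n, n=left perpendicular of az
    x=np.array([np.cos(az),np.sin(az),0]); n=np.array([-np.sin(az),np.cos(az),0])
    z=-np.sin(tilt)*n+np.array([0,0,-np.cos(tilt)]); y=np.cross(z,x)
    return R.from_matrix(np.stack([x,y,z],1)).as_quat()
E
python3 - <<'E'
from h import *
for n in ['top','side']:
    C=np.load(n+'C.npy')
    print(n,'block',rect(C,(0.511,-0.16),(0.044,0.058),.055))
    print(n,'lower',rect(C,(0.555,0.195),(0.036,0.047),.05),'dowels',rect(C,(0.555,0.195),(0.050,0.07),.05))
    print(n,'foot',rect(C,(0.555,0.195),(0.021,0.07),.06))
for flip in (0,np.pi):
  for a in (0,20,30,40,50):
    s=1 if flip==0 else -1
    b=np.radians(10)
    q1=inverse_kinematics([0.51,-.15,.03],tool(b+flip,s*np.radians(a)))
    q2=inverse_kinematics([0.555,.2,.09],tool(b+flip,s*np.radians(a-90)))
    f=lambda q:None if q is None else np.round(q,2)
    print(flip,a,f(q1),f(q2))
E
```

```text
top block (0.5123, -0.1573, 56.1, 71.0, 12.7, np.int64(500), np.float64(0.0499))
top lower (0.5559, 0.1978, 55.9, 46.7, 4.2, np.int64(287), np.float64(0.0432)) dowels (0.5553, 0.1973, 37.2, 8.6, 4.8, np.int64(18), np.float64(0.0578))
top foot (0.5557, 0.1973, 79.3, 65.5, 5.3, np.int64(561), np.float64(0.0405))
side block (0.5152, -0.16, 56.7, 73.3, 13.4, np.int64(581), np.float64(0.051))
side lower (0.5589, 0.1948, 56.6, 49.4, 5.2, np.int64(175), np.float64(0.0444)) dowels (0.5595, 0.1927, 11.9, 39.2, 88.2, np.int64(25), np.float64(0.0561))
side foot (0.5589, 0.1923, 79.2, 67.3, 5.6, np.int64(404), np.float64(0.0371))
0 0 [-0.51  0.56  1.6  -0.    0.98 -0.68] [-0.31  0.99  1.46  1.19  1.87 -0.93]
0 20 [-0.36  0.54  1.72 -0.45  0.75 -0.22] [-0.28  0.83  1.47  1.01  1.66 -0.83]
0 30 [-0.28  0.57  1.76 -0.76  0.72  0.11] [-0.25  0.76  1.47  0.91  1.55 -0.76]
0 40 [-0.2   0.61  1.8  -1.06  0.76  0.44] [-0.21  0.69  1.46  0.8   1.46 -0.68]
0 50 [-0.13  0.68  1.83 -1.31  0.86  0.72] [-0.16  0.64  1.45  0.67  1.37 -0.57]
3.141592653589793 0 [-0.51  0.56  1.6  -0.    0.98  2.46] [-0.31  0.99  1.46  1.19  1.87  2.21]
3.141592653589793 20 None [-0.28  0.83  1.47  1.01  1.66  2.31]
3.141592653589793 30 None [-0.25  0.76  1.47  0.91  1.55  2.38]
3.141592653589793 40 [-0.2   0.61  1.8  -1.06  0.76 -2.7 ] [-0.21  0.69  1.46  0.8   1.46  2.47]
3.141592653589793 50 [-0.13  0.68  1.83 -1.31  0.86 -2.42] [-0.16  0.64  1.45  0.67  1.37  2.57]
```

```bash
python3 - <<'E'
from h import *
movep([0.557,0.196,0.26],tool(np.radians(5),0)); hold(0.3)
p=snapshot('wrist'); save(p,'w_low'); C=cloud(p); np.save('wlC.npy',C)
print(current_tcp_pos(),'lower',rect(C,(0.557,0.196),(0.036,0.047),.05),'dowels',rect(C,(0.557,0.196),(0.050,0.07),.05),'foot',rect(C,(0.557,0.196),(0.019,0.07),.06))
movep([0.513,-0.158,0.26],tool(np.radians(13),0)); hold(0.3)
p=snapshot('wrist'); save(p,'w_blk'); C=cloud(p); np.save('wbC.npy',C)
print(current_tcp_pos(),'blk',rect(C,(0.513,-0.158),(0.044,0.058),.055))
print(current_clock(),p['cam_to_world'])
E
```

```text
[0.55683558 0.19636783 0.26001182] lower (0.5564, 0.1958, 55.8, 46.6, 4.6, np.int64(1193), np.float64(0.0441)) dowels (0.5566, 0.1965, 40.5, 9.4, 5.7, np.int64(83), np.float64(0.0574)) foot (0.5562, 0.1962, 79.8, 65.6, 4.9, np.int64(2306), np.float64(0.043))
[ 0.5131405  -0.15762077  0.25996793] blk (0.5125, -0.1597, 56.0, 71.0, 12.9, np.int64(1963), np.float64(0.0504))
4.4333 [[ 9.73990672e-01 -2.14333547e-01 -7.35071495e-02  4.93844514e-01]
 [ 2.26588053e-01  9.21089323e-01  3.16626458e-01 -7.48337169e-02]
 [-1.57021084e-04 -3.25047058e-01  9.45697830e-01  4.29444401e-01]
 [ 0.00000000e+00  0.00000000e+00  0.00000000e+00  1.00000000e+00]]
```

View pics/w_low.png

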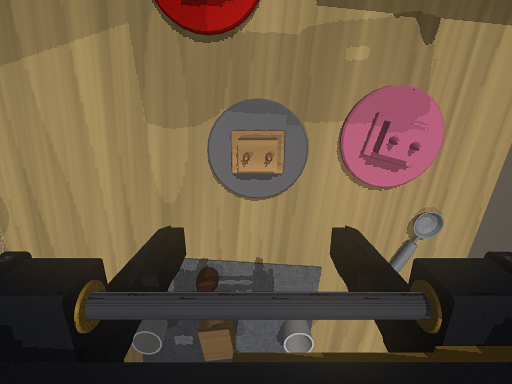

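View pics/w_blk.png

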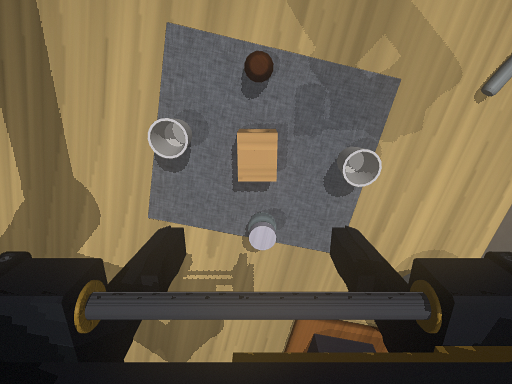

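The wrist view shows the dowels at (246,158) and (268,158) on the grey trivet. The block at (257,156) shows its top end towards the salt shaker. I'll grasp with a 20° tilt so that the wide gripper body clears the cups.

```bash
cat >> h.py <<'E'
AZ=np.radians(12.9); A=np.radians(20); BL=np.array([0.5125,-0.1597,0]); GZ=0.036; OFF=0.004
AZ2=np.radians(5.0); LF=np.array([0.5563,0.1962,0.043])
nn=lambda az:np.array([-np.sin(az),np.cos(az),0])
def zax(q): return R.from_quat(q).as_matrix()[:,2]
Q1=tool(AZ,A); G1=BL+nn(AZ)*OFF+[0,0,GZ]; T1=G1+0.019*zax(Q1)
Q2=tool(AZ2,A-np.pi/2)
def placeT(dz,d=(0,0)):  # underside dz above lower face
    g=LF-nn(AZ2)*(GZ-0.027)+[d[0],d[1],0.035+OFF+dz]; return g+0.019*zax(Q2)
E
python3 - <<'E'
from h import *
print(T1,placeT(0.08))
set_gripper(1.0)
movep(T1-0.13*zax(Q1),Q1)
print(servo_line(T1-0.04*zax(Q1),rate=0.12,until_force=8))
print(servo_line(T1,rate=0.05,until_force=8))
print(current_tcp_pos(),current_wrist_force(),current_clock())
set_gripper(0.0,50); hold(0.2)
print('gap',current_finger_gap()*88,current_wrist_force())
print(servo_line(current_tcp_pos()+np.array([0,0,0.22]),rate=0.12))
print('gap',current_finger_gap()*88,current_wrist_force(),current_clock())
for n in ('wrist','side'): save(snapshot(n),'g_'+n)
E
```

```text
[ 0.51305776 -0.16213533  0.01814584] [0.55552831 0.20502047 0.15550162]
False
False
[ 0.51318356 -0.16213483  0.01833999] [-0.72080421  0.82363792 -0.48082104] 7.1
gap 55.404472870343156 [0.53751408 0.6511899  1.44751469]
False
gap 55.61704435807231 [-0.09944524  0.0150219  -0.88913405] 9.875
```

```bash
python3 - <<'E'
from h import *
movep(placeT(0.09),Q2); hold(0.4)
print(current_clock(),current_tcp_pos()-placeT(.09),current_wrist_force(),current_finger_gap()*88)
for n in ('wrist','side','top'):
    p=snapshot(n); save(p,'p_'+n); np.save('p_'+n+'.npy',cloud(p))
E
python3 -c "
import cv2,numpy as np
a=[cv2.imread('pics/%s.png'%n) for n in ('g_wrist','p_wrist')]
b=[cv2.resize(cv2.imread('pics/p_%s.png'%n)[y:y+150,x:x+200],(512,384)) for n,x,y in(('side',150,60),('top',110,110))]
cv2.imwrite('pics/m1.png',cv2.resize(np.vstack([np.hstack(a),np.hstack(b)]),(800,600)))"
```

```text
11.6333 [-1.91820504e-05 -5.98581834e-05  1.41613904e-04] [-0.18446438 -0.49668394 -1.76055188] 55.18370269419185
```

View pics/m1.png

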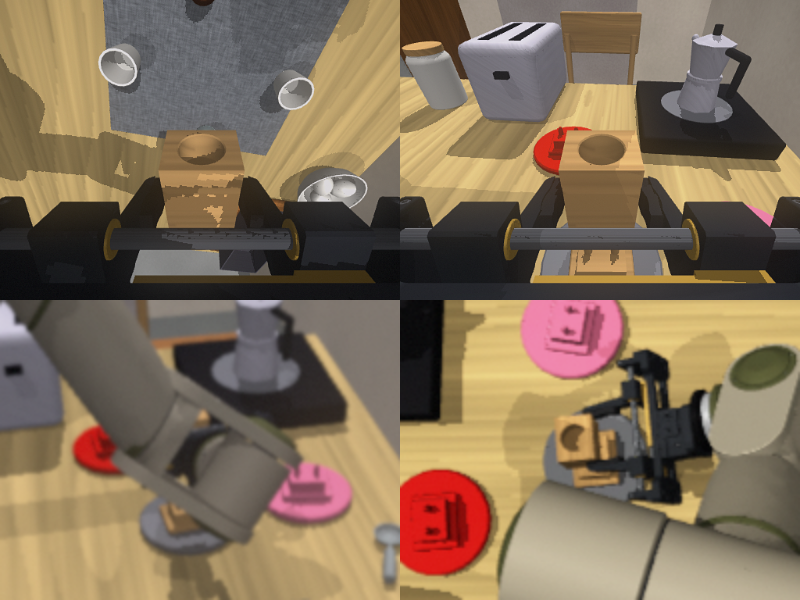

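The block is upright with the hollow up (wrist view, top face at about (602,148) in the montage), above the grey trivet. I'll check its tilt and centre in the depth map before lowering.

```bash
python3 - <<'E'
from h import *
for n in('wrist','top'):
    C=np.load('p_'+n+'.npy')
    m=(abs(C[...,2]-0.203)<0.012)&(np.hypot(C[...,0]-LF[0],C[...,1]-LF[1])<.05)
    q=C[m]; 
    if len(q)<30: print(n,len(q)); continue
    A_=np.c_[q[:,:2]-LF[:2],np.ones(len(q))]; w=np.ones(len(q),bool)
    for _ in range(8):
        c=np.linalg.lstsq(A_[w],q[w,2],rcond=None)[0]; w=abs(A_@c-q[:,2])<0.002
    print(n,len(q),w.sum(),'plane',np.round(c,4)); 
    (x,y),(a,b),t=cv2.minAreaRect((q[w][:,:2]*1000).astype(np.float32)); print(x,y,a,b,t)
E
```

```text
wrist 6205 3773 plane [-0.0003  0.0039  0.2034]
555.9794311523438 195.7508544921875 56.243343353271484 47.54084014892578 5.400452613830566
top 335 209 plane [-0.0034 -0.0132  0.2028]
555.88330078125 197.59356689453125 56.0328483581543 45.94145584106445 5.19514274597168
```

Tilt is under 0.01 rad and it is centred within 0.5 mm of the measured lower face. Lowering now.

```bash
python3 - <<'E'
from h import *
print(servo_line(placeT(0.022),rate=0.08,until_force=6), current_tcp_pos()-placeT(0.0),current_wrist_force())
print(servo_line(placeT(0.003),rate=0.03,until_force=8), current_tcp_pos()-placeT(0.0),current_wrist_force())
hold(0.2)
for d in (0,-0.001,-0.002,-.003):
    r=servo_line(placeT(d),rate=0.02); hold(0.15); print(d,current_tcp_pos()-placeT(0.0),current_wrist_force(),current_finger_gap()*88)
print(current_clock())
p=snapshot('wrist');save(p,'i_w');C=cloud(p);np.save('i_w.npy',C)
m=(abs(C[...,2]-0.11)<0.012)&(np.hypot(C[...,0]-LF[0],C[...,1]-LF[1])<.05); print(m.sum(),np.median(C[m][:,2]))
E
```

```text
False [ 1.65206603e-04 -1.87692727e-05  2.23647730e-02] [ 0.24214536 -0.15080672 -0.34185112]
False [4.34003344e-05 2.20931021e-05 3.04794381e-03] [-0.23307646 -0.33416641  0.05860855]
0 [ 5.14307453e-05 -5.74601444e-06  5.32185785e-05] [ 0.35323655 -1.17290877 -0.3751638 ] 55.2988629183064
-0.001 [ 5.96379970e-05 -1.50480545e-05 -8.67407436e-04] [ 1.40974125 -0.29565369  1.66132828] 55.105892807684185
-0.002 [ 8.19723823e-05 -1.89323935e-05 -1.83579008e-03] [-0.07959467 -1.14889018  4.52569249] 55.420148270830865
-0.003 [ 5.58634071e-05  8.66972989e-06 -2.63048749e-03] [-0.3474557  -2.78682267  6.04324762] 55.5927867712752
15.4167
6292 0.11025196658269462
```

View pics/i_w.png

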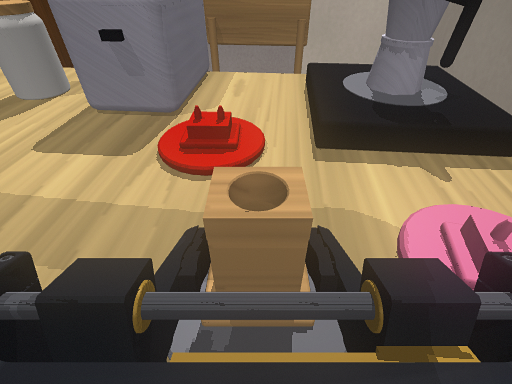

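It is seated: the force started at the expected height and rises at about 2.5 N/mm. Pressing further now.

```bash
python3 - <<'E'
from h import *
set_gripper(0.0,60)
for d in (-.004,-.005,-.0055):
    servo_line(placeT(d),rate=0.02); hold(0.3); f=np.mean([current_wrist_force() for _ in range(1)],0); print(d,current_tcp_pos()-placeT(0.0),f,current_finger_gap()*88)
fs=[]
for _ in range(8): hold(0.1); fs.append(current_wrist_force())
print('mean',np.mean(fs,0),current_tcp_pos()-placeT(0.0),current_clock())
for n in('wrist','top'):
    p=snapshot(n);save(p,'f_'+n);C=cloud(p)
    m=(abs(C[...,2]-0.108)<0.008)&(np.hypot(C[...,0]-LF[0],C[...,1]-LF[1])<.05)
    q=C[m]; A_=np.c_[q[:,:2]-LF[:2],np.ones(len(q))]; w=np.ones(len(q),bool)
    for _ in range(8):
        c=np.linalg.lstsq(A_[w],q[w,2],rcond=None)[0]; w=abs(A_@c-q[:,2])<0.002
    print(n,len(q),w.sum(),np.round(c,4),cv2.minAreaRect((q[w][:,:2]*1000).astype(np.float32)))
    for zr in((.012,.0145+.012),(.028,.046)):
        m=(C[...,2]>zr[0])&(C[...,2]<zr[1])&(np.hypot(C[...,0]-LF[0],C[...,1]-LF[1])<.045); print(zr,m.sum(),np.percentile(C[m][:,2],[5,50,90,98]) if m.any() else '')
E
```

```text
-0.004 [ 7.34265976e-05 -2.40599715e-05 -3.33537223e-03] [ 0.33769542 -1.70513607  7.70400259] 55.27578709192028
-0.005 [ 9.09433154e-05 -8.68931964e-06 -4.04887847e-03] [-0.52876068 -3.12465829  9.34881192] 54.77759852895897
-0.0055 [ 6.41584045e-05  1.45742927e-05 -4.42723272e-03] [-0.26270088 -3.2570895  11.43971838] 55.25500021251162
mean [-0.1421447  -2.91856673 10.23923123] [ 8.02649017e-05 -7.60529137e-06 -4.41641523e-03] 18.1333
wrist 5264 3754 [1.000e-04 6.000e-04 1.089e-01] ((556.06640625, 195.804931640625), (56.244781494140625, 47.86579513549805), 5.198180198669434)
(0.012, 0.026500000000000003) 2056 [0.01331962 0.01482906 0.01882576 0.01962904]
(0.028, 0.046) 432 [0.04021124 0.04303607 0.0454207  0.04581379]
top 2 2 [-0.0171  0.1301  0.1052] ((584.3045654296875, 194.3115234375), (56.98225402832031, 0.0), 98.76383972167969)
(0.012, 0.026500000000000003) 0 
(0.028, 0.046) 0
```

View pics/f_wrist.png

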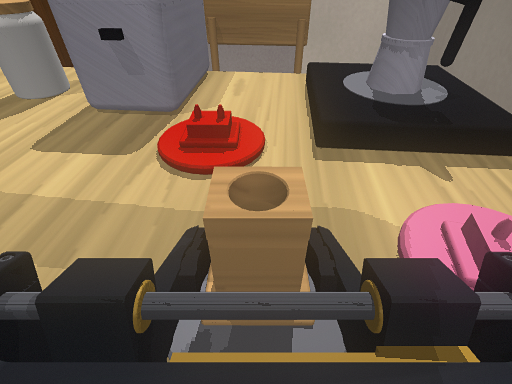

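View pics/f_top.png

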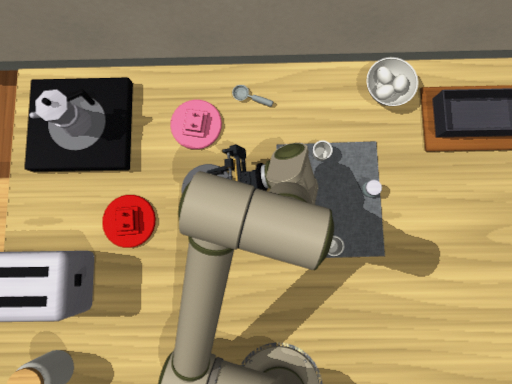

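The foot's top is at 19.3 mm (24 mm unloaded) and the block's top at 108.9 mm (114 mm unloaded). So both have sunk about 5 mm, and the halves are flush, level and centred. The far cup (322,150) and jar (374,188) are in place. Handing in.

```bash
python3 - <<'E'
from h import *
hold(0.3); print(current_wrist_force(),current_finger_gap()*88,abs(np.array(current_qd())).max()); hand_in()
E
```

```text
[ 0.62843216 -2.32642387 10.30198307] 55.05659020879123 0.003522354868063756
the job is handed in; nothing more can be done
```

I stood the upper half upright and fitted it onto the dowels of the lower half on the grey trivet. I handed in at about 18.5 s of robot time, with the gripper still holding it pressed down; `hand_in()` reports no verdict.

**How:** I gripped the block across its 56 mm with the tool tilted 20°, lifted it clear and turned it upright in the air. I then lowered it onto the dowels and pressed down while still gripping with 60 N.

**Last checks (wrist depth):**
- **Fit:** The block's centre is within about 0.5 mm of the lower face, its tilt is about 0.001 rad and its sides are in line within about 0.5°.
- **Press:** The block's top sank about 5.1 mm and the foot about 4.7 mm, so the halves are flush within measurement error. The press force was about 10 N.
- **Sideways force:** About 3 N remained in the grip, with no visible shift.

**Not fully checked:** In the last pictures the arm hid the lower half from the top camera, so these figures rest on the wrist camera alone. In the same top view the far cup and sugar jar stood in their places. The near cup was partly covered, and the salt shaker was hidden. Nothing touched them as far as the force readings I took show.

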